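# Push the rejected box-section piece off the bed into the shuttered reject chute

## Task

The box-section piece lying on the bed of the reject station has failed its check. Draw the chute's shutter fully open by its black knob, push the piece along the fence, under the clear guard and off the far edge of the bed so that it drops through the port and comes to rest down in the red chute, then push the shutter fully shut again and let go. Leave the tape measure, marker and spanner lying beside the station where they are.

Things in the scene. Friction and masses are not known exactly. Their poses are not given: they have to be found in the camera images.
- reject_station: Fixed bench-top reject station, about 470 x 226 mm. Origin on the bench top under it; x points along its bed to the chute (roughly to the robot's right), y to its left (away from the robot), z up; points and offsets are in this frame. Blue pedestal, flat steel bed 120 mm above the bench, x -140 to +80 mm, y -123 to +103 mm; the bed ends in an open edge at x = +80.
- fence_face (a point): Point on the foot of the aluminium fence's face, on the bed, at x = -20, y = +30 mm in the station's frame. The fence runs along the station's x from x = -125 to +80 mm at the far side of the bed; its face looks to -y; it stands 30 mm above the bed and is 22 mm thick.
- port (a point): Middle of the sill of the port, at the bed's far edge (x = +80, y = -1, z = 120 mm in the station's frame). The port in the blue bulkhead is 62 mm wide, from the fence face to y = -32 mm, and 52 mm high; the rest of the edge is closed. Just behind it is the shutter, then a 45 degree ramp into the red chute box (floor 22 mm above the bench, x to +323). A piece falls in once its middle is past the edge.
- guard_lip (a point): Middle of the lower edge of the guard's front lip, at x = +10 mm in the station's frame, 134 mm above the bed. The fixed clear guard with yellow edges covers bed and chute from here on (inside y -84 to +72 mm) and is open only at this front. Fingers must reach 30 to 60 mm in under it, so the tool must lean 30 to 45 degrees, hand back towards -x.
- box_section: Loose box-section piece, bare grey metal with black end plugs, 100 long (its x) x 50 wide (its y) x 30 mm high, 0.3 to 0.6 kg; origin at the centre of its underside. Lies flat on the bed, long axis within 18 degrees of the station's x, 5 to 35 mm clear of the fence; slides with 1.5 to 4 N. Passes the port only when lying nearly flat along the fence. Like pieces stacked elsewhere on the bench are fixed.
- shutter (a joint): Slide of the yellow shutter plate just behind the port: 0 m = port shut, 0.07 m = fully open, moving towards the station's -y. Starts 0 to 30 mm open; stays where it is left, friction about 3 N.
- knob (a point): Centre of the upright black shutter knob (cylinder 25 mm in diameter, 47 mm high, this point 22 mm below its top and 155 mm above the bench), outside the guard on the side of the robot; moves with the shutter. With the shutter shut it is at x = +93, y = -165 in the station's frame, with nothing beneath it but the bench. A 10 mm rod runs from it along the station's +y to the shutter.
- measure: Yellow tape measure, 34 x 84 x 64 mm, standing on the bench; bystander. Origin at the centre of its underside.
- marker: Paint marker with blue cap, 18 x 128 x 18 mm, lying on the bench; bystander.
- spanner: Combination spanner, 32 x 187 x 8 mm, lying flat on the bench; bystander.
There are look-alikes about, which are no part of the job. What is shaped like the box_section but blue is not meant.

How it is judged (in metres and radians):
On the way, in this order (a step that is already met when the one before it is completed fails the run):
1. the shutter is drawn fully open (at least 64 of 70 mm) (value of joint shutter above 0.064 m), for 0.2 s.
2. the piece has dropped through the port and lies still down in the red chute (x of box_section in the frame of reject_station between 0.1 and 0.33 m and y of box_section in the frame of reject_station between -0.09 and 0.08 m and height (world z) of box_section below 0.085 m and linear speed of box_section below 0.03 m/s), for 0.2 s.
At the end, for the whole second after the job is handed in: The piece rests inside the red chute, its underside centre below 85 mm over the bench and beyond the shutter; the shutter is shut to within 4 mm and still (x of box_section in the frame of reject_station between 0.1 and 0.33 m and y of box_section in the frame of reject_station between -0.09 and 0.08 m and height (world z) of box_section below 0.085 m and value of joint shutter below 0.004 m and linear speed of box_section below 0.02 m/s and velocity of joint shutter below 0.01 m/s); the robot touches nothing.
It fails at once if the tape measure is moved more than 25 mm (distance of measure from where it was at the start of the episode above 0.025 m).
It fails at once if the marker is moved more than 25 mm (distance of marker from where it was at the start of the episode above 0.025 m).
It fails at once if the spanner is moved more than 25 mm (distance of spanner from where it was at the start of the episode above 0.025 m).
It also fails if it takes over 72 s, if anything falls off the work surface, if the arm or the gripper's body presses on something with over 40 N, if the wrist force passes 120 N, or if a joint passes its speed limit or range.

## Robot

A 6-joint arm with a two-finger parallel gripper is mounted at the origin on a cart in front of the work surface, level with it; the furniture and walls round the work are solid. World frame = base frame: x ahead of the robot, y to its left, z up, the work surface at z = 0. Lengths are in m, angles in degrees, forces in N, time in s.
With the tool pointing down it reaches from about 0.3 to 0.825 m from the base axis. Payload 5.4 kg.
Tool frame: the origin (TCP) lies between the finger pads; the fingertips stand 19 mm ahead of it and the grasp point (between the pads) is the TCP; z points along the fingers, y is the direction in which the jaws open and shut (so a half turn about z gives the same grasp; the last joint's range is limited). The gripper opens to 92 mm and grips with 3 to 60 N. Pads are 20 mm wide; open, the fingers measure 128 mm over their backs; the gripper's body (75 mm by 189 mm) begins 69 mm behind the grasp point.
Start: joints at [57.806, 9.076, 91.501, -0, 79.423, -12.038], TCP at [0.198, 0.54, 0.234] pointing down, gripper open.
Joint ranges: [-166.64, 166.64], [-54.1, 131.32], [10.49, 154.53], [-73.88, 253.88], [9.74, 151.15], [-171.62, 171.62]. Speed limits (degrees/s): [147.25, 147.25, 180, 180, 180, 180].

## Interface

Orientations are given as a 3x3 rotation matrix whose columns are the frame's x, y, z axes.
In Python, from bench import arm, optics gives the robot as it stands.
- The arm moves only by the shell command python3 -m crank 'ROWS' [FORCE]. ROWS is JSON, a list of rows, each a list of 7 numbers: the finger opening in m, from 0 to 0.0919, then the shift along the tool's x, y, z in m, then the turn, a rotation vector about the tool's x, y, z in rad. In form: [[hand, x, y, z, ax, ay, az], ...]. A call has 1 to 5 rows; each row shifts and turns the commanded pose from where the row before left it, along the tool's axes as they then stand; what a row does not reach is not made up. A row lasts 1/8 s, in which the tool goes at most 62.5 mm and 10.7 degrees, less where a joint would pass 70% of its speed; a pose out of reach is approached as far as the arm can. A call is refused whole if a number of a shift passes 0.0625 or a number of a turn 0.188, either way. A call with a gripper value outside its range is refused whole. The fingers move at their own pace and stop on an object; FORCE is the grip in N (left out, the last holds). Time passes only in rows, so rows that do not move let the fingers close. It gives the time, the measured TCP pose, the force and the opening at its end, in the units of the state.
- arm.sense(): the state, without advancing time (a new reading comes with each control period).
- optics.camera(name): name is "side" or "top"; returns a dict with "pixels" (400x640x3 uint8, red, green, blue), "vertical_fov" (degrees; the focal length in pixels is half the picture's height over the tangent of half this angle, whatever the lens; pixels are square), "cx", "cy" (the principal point, pixels), "extrinsics" (4x4, takes a point from camera to world coordinates). Camera axes: x right, y up, looking along -z (the intrinsics and any distortion apply to the point x, -y, -z); pixel columns grow to the right and rows downward; lengths in m; the calibration is good to about 2 mm. A picture is of the moment at which its call begins. There is no depth.
- arm.close_job(): hands the job in, once; it reports no verdict.
The state is a dict: "time": time; "joint_pos": joint angles; "qd": joint speeds; "joint_torque": joint torques, N m; "eef_pos": TCP position; "ee_rot": TCP orientation; "force": force on the tool from outside, world axes, zero at the start; "wrist_torque": the same for the moment, N m; "finger_gap": finger opening in m.
Only numpy, scipy, OpenCV 4.12 (cv2) and the standard library are available. Lean on these libraries where they do the work, as an engineer would, in place of code of your own. Each camera call takes 0.05 s, during which the arm holds its last target.

## Working session

There is one attempt and no reset: what is moved stays moved. The work goes in short steps, Python scripts to look and compute and a shell command to move; the robot and the scene stay as the last step left them, time stands still between calls to the robot, and variables do not carry over. Pictures are saved under pics/ and viewed, and the job is handed in when it is done.

```bash
ls; mkdir -p pics; cat > h.py <<'E'
import numpy as np, cv2
from bench import arm, optics
def snap(n,f):
    c=optics.camera(n); cv2.imwrite('pics/'+f,c['pixels'][:,:,::-1]); return c
E
python3 - <<'E'
from h import *
for n in('side','top'):
    c=snap(n,n+'0.png'); print({k:v for k,v in c.items() if k!='pixels'})
print(arm.sense())
E
```

```text
pics
{'vertical_fov': 53.54999974951269, 'cx': 322.3100199190979, 'cy': 203.4472719602605, 'extrinsics': array([[-0.99754812,  0.03228485, -0.06209212,  0.51283193],
       [-0.06975289, -0.53069488,  0.8446878 ,  0.92498972],
       [-0.00568135,  0.84694783,  0.53164564,  0.68917428],
       [ 0.        ,  0.        ,  0.        ,  1.        ]])}
{'vertical_fov': 54.76281277707568, 'cx': 318.22091956822163, 'cy': 197.09453963464674, 'extrinsics': array([[ 0.00792947,  0.98492291, -0.17281199,  0.44041966],
       [-0.99996657,  0.00746532, -0.00333566,  0.09233343],
       [-0.00199527,  0.17283266,  0.98494918,  1.05856592],
       [ 0.        ,  0.        ,  0.        ,  1.        ]])}
{'time': 0.1, 'joint_pos': array([ 5.78075266e+01,  9.11075480e+00,  9.15653864e+01, -4.13242572e-04,
        7.94243394e+01, -1.20387315e+01]), 'qd': array([-0.05959735, -0.1488685 , -0.13454062,  0.01292506, -0.00417083,
        0.0522677 ]), 'joint_torque': array([ 2.22260965e-04, -3.86504495e+01, -3.22961354e+01,  7.03183003e-02,
        3.39555508e-02, -2.41904161e-05]), 'eef_pos': array([0.19784262, 0.53930854, 0.2326968 ]), 'ee_rot': array([[-9.38771787e-01,  3.44538343e-01, -9.28319319e-04],
       [ 3.44539407e-01,  9.38770677e-01, -1.48788340e-03],
       [ 3.58846072e-04, -1.71662555e-03, -9.99998462e-01]]), 'force': array([ 0.68782581,  0.96646232, -0.66408694]), 'wrist_torque': array([0.00226891, 0.0291279 , 0.00526879]), 'finger_gap': 0.09206781389263566}
```

View pics/side0.png

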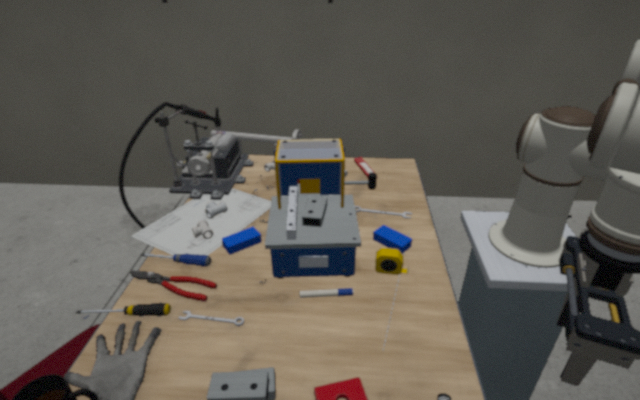

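View pics/top0.png

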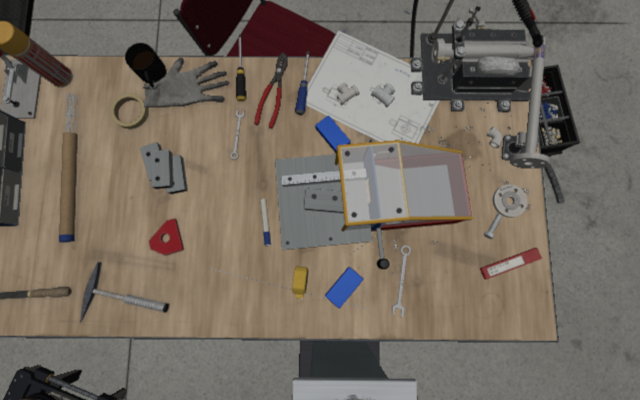

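```bash
python3 - <<'E'
import cv2
a=cv2.imread('pics/top0.png')[110:330,250:480]; cv2.imwrite('pics/topz.png',cv2.resize(a,None,fx=2.7,fy=2.7,interpolation=cv2.INTER_CUBIC)[:600])
a=cv2.imread('pics/side0.png')[130:300,220:430]; cv2.imwrite('pics/sidez.png',cv2.resize(a,None,fx=3.5,fy=3.5,interpolation=cv2.INTER_CUBIC))
E
```

```text
(no output)
```

View pics/topz.png

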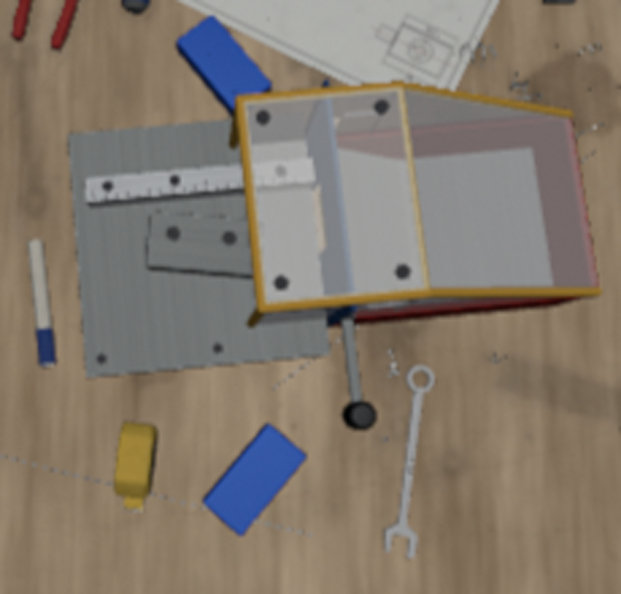

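View pics/sidez.png

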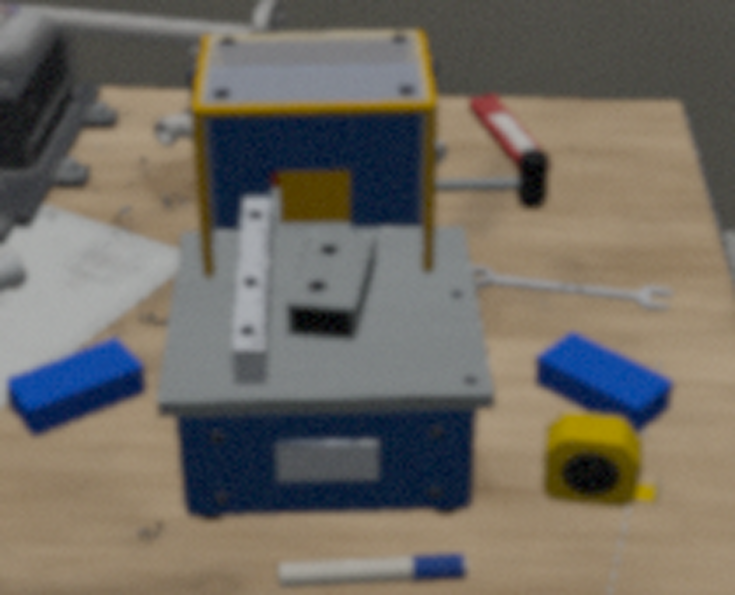

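```bash
cat >> h.py <<'E'
def ray(c,u,v):
    f=200/np.tan(np.radians(c['vertical_fov'])/2)
    d=np.array([(u-c['cx'])/f,-(v-c['cy'])/f,-1.]); E=c['extrinsics']
    return E[:3,3],E[:3,:3]@d
def onz(c,u,v,z):
    o,d=ray(c,u,v); return o+d*(z-o[2])/d[2]
def proj(c,P):
    f=200/np.tan(np.radians(c['vertical_fov'])/2); E=c['extrinsics']
    p=E[:3,:3].T@(np.asarray(P)-E[:3,3]); return c['cx']+f*p[0]/-p[2], c['cy']-f*p[1]/-p[2]
E
python3 - <<'E'
from h import *
t=optics.camera('top');s=optics.camera('side')
T=lambda x,y,z:onz(t,x/2.7+250-.3,y/2.7+110-.3,z)
S=lambda x,y,z:onz(s,x/3.5+220-.3,y/3.5+130-.3,z)
A=T(69,132,.12);B=T(87,377,.12);C=T(328,355,.12);print('bed top',A,B,C,np.linalg.norm(A-B),np.linalg.norm(C-B))
A2=S(162,405,.12);B2=S(492,400,.12);C2=S(468,228,.12);print('bed side',A2,B2,C2,np.linalg.norm(A2-B2))
print('knobtop',T(361,412,.177),S(534,155,.177))
for p in((149,210),(147,268)):print('pc top',T(*p,.15))
for p in((291,309),(353,315),(304,223),(377,233)):print('pc side',S(*p,.15))
for p in((87,179),(90,204),(313,158),(314,182)): print('fence',T(*p,.15))
E
```

```text
bed top [0.70248686 0.20422839 0.12      ] [0.47657279 0.18201093 0.12      ] [ 0.49780934 -0.03343421  0.12      ] 0.2270039323776074 0.2164892572702162
bed side [0.69667759 0.21082179 0.12      ] [0.47903027 0.19183758 0.12      ] [ 0.49567054 -0.02973489  0.12      ] 0.21847369415746676
knobtop [ 0.44724392 -0.05254757  0.177     ] [ 0.44600285 -0.04928808  0.177     ]
pc top [0.62301488 0.12759465 0.15      ]
pc top [0.57095334 0.12863145 0.15      ]
pc side [0.61818925 0.13717701 0.15      ]
pc side [0.57488427 0.14184302 0.15      ]
pc side [0.62125805 0.02067799 0.15      ]
pc side [0.56486143 0.03205489 0.15      ]
fence [0.65084083 0.18338672 0.15      ]
fence [0.62806291 0.18016581 0.15      ]
fence [ 0.67164543 -0.01874487  0.15      ]
fence [ 0.64960919 -0.01934453  0.15      ]
```

```bash
python3 - <<'E'
import cv2
a=cv2.imread('pics/top0.png')[145:255,270:400]; cv2.imwrite('pics/topz2.png',cv2.resize(a,None,fx=5,fy=5,interpolation=cv2.INTER_CUBIC)); a=cv2.imread('pics/side0.png')[180:285,260:365]; cv2.imwrite('pics/sidez2.png',cv2.resize(a,None,fx=5.5,fy=5.5,interpolation=cv2.INTER_CUBIC))
E
```

```text
(no output)
```

View pics/topz2.png

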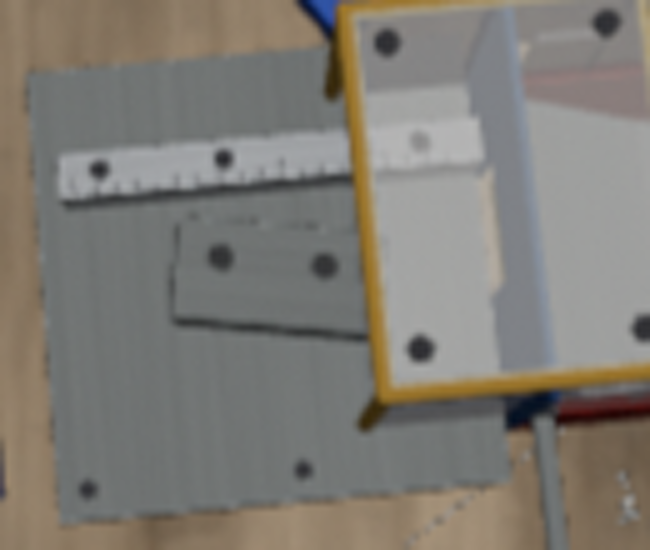

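View pics/sidez2.png

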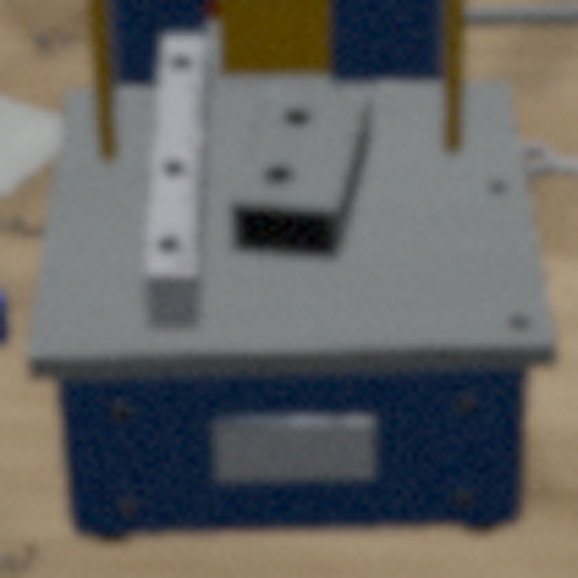

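```bash
python3 - <<'E'
from h import *
from scipy.optimize import least_squares
t=optics.camera('top');s=optics.camera('side')
tp=lambda x,y:(x/5+270-.4,y/5+145-.4); sp=lambda x,y:(x/5.5+260-.4,y/5.5+180-.4)
TP=[((-140,103,120),tp(27,72)),((-140,-123,120),tp(62,523)),((80,-123,120),tp(505,482)),((-125,52,150),tp(60,157)),((-125,30,150),tp(62,194)),((80,30,150),tp(484,163)),((80,52,150),tp(478,117))]
SP=[((-140,103,120),sp(32,355)),((-140,-123,120),sp(553,350)),((80,-123,120),sp(508,85)),((-125,52,150),sp(147,275)),((-125,30,150),sp(199,275)),((-125,30,120),sp(197,325)),((-125,52,120),sp(149,327))]
def W(q,P):
    c,sn=np.cos(q[2]),np.sin(q[2]); P=np.array(P)/1000
    return np.array([q[0]+c*P[0]-sn*P[1],q[1]+sn*P[0]+c*P[1],P[2]])
def fit(L):
    f=lambda q:np.ravel([np.subtract(proj(c,W(q,P)),uv) for c,pts in L for P,uv in pts])
    r=least_squares(f,[.59,.06,-1.5]); print(r.x,np.degrees(r.x[2])); print(r.fun.reshape(-1,2).round(1).tolist()); return r.x
fit([(t,TP)]);fit([(s,SP)]);q=fit([(t,TP),(s,SP)])
for P in((93,-165,177),(93,-165,155)): print(proj(t,W(q,P)),proj(s,W(q,P)))
def inv(p):
    c,sn=np.cos(q[2]),np.sin(q[2]);d=p[:2]-q[:2];return (np.array([c*d[0]+sn*d[1],-sn*d[0]+c*d[1]])*1000).round(1)
for p in((177,222),(174,318)):print('T',inv(onz(t,*tp(*p),.15)))
print('T holes',[inv(onz(t,*tp(*p),.15)) for p in((220,257),(324,265))])
for p,z in(((237,206),.15),((337,212),.15),((370,97),.15),((333,255),.12),((235,247),.12),((278,174),.15),((296,117),.15)):print('S',inv(onz(s,*sp(*p),z)))
print('knob',inv(onz(t,361/2.7+249.7,412/2.7+109.7,.177)),inv(onz(s,534/3.5+219.7,155/3.5+129.7,.177)))
E
```

```text
[ 0.61260033  0.05612264 -1.47652367] -84.5985745004803
[[-0.1, -0.2], [-0.9, -0.0], [1.3, 0.2], [-0.5, -0.7], [-0.3, 0.8], [0.2, -0.2], [0.4, 0.1]]
[ 0.61229545  0.05727648 -1.47647713] -84.59590785655762
[[-1.2, -0.0], [1.1, -1.0], [0.8, -1.0], [-0.5, -0.1], [-0.4, -0.3], [0.5, 0.9], [-0.2, 0.7]]
[ 0.61249691  0.05642932 -1.4762822 ] -84.58473930547693
[[-0.3, -0.2], [-1.0, 0.0], [1.2, 0.3], [-0.7, -0.7], [-0.4, 0.8], [0.0, -0.2], [0.2, 0.1], [-1.2, -0.2], [1.0, -1.2], [0.8, -1.2], [-0.5, -0.4], [-0.5, -0.5], [0.4, 0.7], [-0.2, 0.5]]
(np.float64(382.9476894160366), np.float64(257.8973408233049)) (np.float64(368.2290138524735), np.float64(173.4617959566237))
(np.float64(381.3949333367942), np.float64(258.0662431364912)) (np.float64(367.788022160014), np.float64(180.45931192850608))
T [-69.9  13.5]
T [-75.  -32.8]
T holes [array([-50.8,  -5.3]), array([ -1.6, -13.5])]
S [-75.8  13.7]
S [-82.  -30.3]
S [ 14.9 -48.1]
S [-72.2 -28.5]
S [-64.5  15.8]
S [-50.7  -4.3]
S [ -2.  -12.7]
knob [  92.9 -174.8] [  89.5 -175.7]
```

```bash
cat >> h.py <<'E'
from scipy.spatial.transform import Rotation as Ro
Q=np.array([.6125,.0565,np.radians(-84.6)])
def st2w(P):
    R=Ro.from_euler('z',Q[2]); return R.apply(np.array(P)/1000)+[Q[0],Q[1],0]
def w2st(p): return (Ro.from_euler('z',-Q[2]).apply(np.array(p)-[Q[0],Q[1],0])*1000).round(1)
def rot_knob():   # tool y = -station x, z down
    y=np.array([-1,0,0.]);z=np.array([0,0,-1.]);return Ro.from_euler('z',Q[2]).as_matrix()@np.c_[np.cross(y,z),y,z]
def rot_push(a):  # tool y = station y, lean a deg
    a=np.radians(a);y=np.array([0,1.,0]);z=np.array([np.sin(a),0,-np.cos(a)]);return Ro.from_euler('z',Q[2]).as_matrix()@np.c_[np.cross(y,z),y,z]
def plan(P,R=None,step=.06,n=None,turn=.18):
    "P station mm TCP target"
    s=arm.sense();p=s['eef_pos'];R0=s['ee_rot']; R=R0 if R is None else R
    d=st2w(P)-p; w=Ro.from_matrix(R0.T@R).as_rotvec()
    n=n or int(max(1,np.ceil(np.abs(d).max()/step),np.ceil(np.abs(w).max()/turn)))
    Rc=Ro.from_matrix(R0)
    print('n',n,'dist',d.round(4),'w',w.round(3))
    for i in range(n):
        print((Rc.inv().apply(d/n)).round(4).tolist(),(w/n).round(4).tolist()); Rc=Rc*Ro.from_rotvec(w/n)
def st():
    s=arm.sense();z=s['ee_rot'];print('t',s['time'],'TCPst',w2st(s['eef_pos']),'F',Ro.from_euler('z',-Q[2]).apply(s['force']).round(1),'gap',round(s['finger_gap'],4),'q',s['joint_pos'].round(0))
E
python3 - <<'E'
from h import *
st();plan((92,-175,240),rot_knob())
E
```

```text
t 0.3 TCPst [-520.  -367.2  233.3] F [-0.6 -0.3 -0.6] gap 0.0917 q [ 58.   9.  92.   0.  79. -12.]
n 10 dist [ 0.2489 -0.5912  0.0067] w [-0.001 -0.    -0.446]
[-0.0437, -0.0469, -0.0006] [-0.0001, -0.0, -0.0446]
[-0.0416, -0.0488, -0.0007] [-0.0001, -0.0, -0.0446]
[-0.0394, -0.0506, -0.0007] [-0.0001, -0.0, -0.0446]
[-0.0371, -0.0523, -0.0007] [-0.0001, -0.0, -0.0446]
[-0.0347, -0.0539, -0.0007] [-0.0001, -0.0, -0.0446]
[-0.0323, -0.0554, -0.0007] [-0.0001, -0.0, -0.0446]
[-0.0298, -0.0568, -0.0007] [-0.0001, -0.0, -0.0446]
[-0.0272, -0.0581, -0.0007] [-0.0001, -0.0, -0.0446]
[-0.0246, -0.0592, -0.0007] [-0.0001, -0.0, -0.0446]
[-0.0219, -0.0603, -0.0007] [-0.0001, -0.0, -0.0446]
```

```bash
python3 -m crank '[[0.0919,-0.044,-0.047,-0.0007,0,0,-0.045],[0.0919,-0.0415,-0.049,-0.0007,0,0,-0.045],[0.0919,-0.0395,-0.0505,-0.0007,0,0,-0.045],[0.0919,-0.037,-0.052,-0.0007,0,0,-0.045],[0.0919,-0.035,-0.054,-0.0007,0,0,-0.045]]' && python3 -m crank '[[0.0919,-0.032,-0.0555,-0.0007,0,0,-0.045],[0.0919,-0.03,-0.057,-0.0007,0,0,-0.045],[0.0919,-0.027,-0.058,-0.0007,0,0,-0.045],[0.0919,-0.0245,-0.059,-0.0007,0,0,-0.045],[0.0919,-0.022,-0.060,-0.0007,0,0,-0.045]]'
python3 - <<'E'
from h import *
st();plan((92,-175,240),rot_knob());c=snap('top','top1.png');snap('side','side1.png')
E
```

```text
time: 0.92
eef_pos: [0.3204, 0.2503, 0.2372]
ee_rot: [[-0.992, 0.124, 0.001], [0.124, 0.992, 0.0], [-0.001, 0.0, -1.0]]
force: [0.9, 0.4, 0.5]
finger_gap: 0.0919
time: 1.55
eef_pos: [0.4425, -0.0378, 0.2407]
ee_rot: [[-0.995, -0.099, 0.001], [-0.099, 0.995, -0.0], [-0.001, -0.0, -1.0]]
force: [1.0, 1.2, 0.7]
finger_gap: 0.0918
t 1.55 TCPst [  77.9 -178.1  240.7] F [-1.1  1.1  0.7] gap 0.0918 q [ -21.  -12.  111.    0.   81. -116.]
n 1 dist [ 0.0045 -0.0137 -0.0007] w [-0.     0.001  0.005]
[-0.0031, -0.0141, 0.0007] [-0.0002, 0.0011, 0.0048]
```

View pics/top1.png

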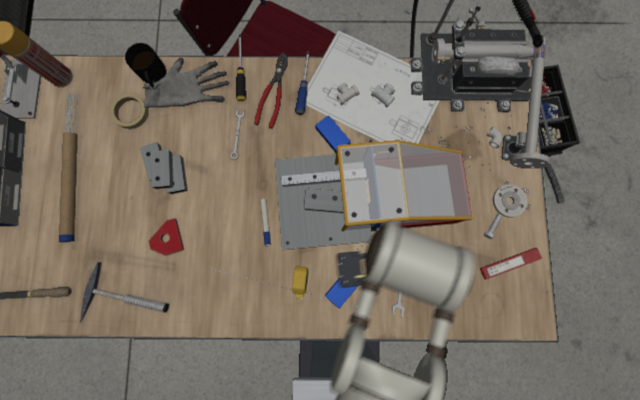

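View pics/side1.png

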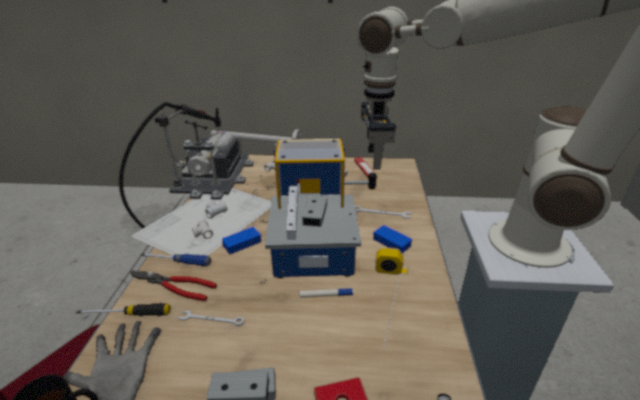

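The arm stands above the knob, with the fingers at side (380,150) and the knob at side (372,182). The station is untouched. Next I settle and descend.

```bash
python3 -m crank '[[0.0919,0,0,0,0,0,0],[0.0919,0,0,0,0,0,0]]'
python3 - <<'E'
from h import *
st();plan((92,-175,158),rot_knob(),step=.03)
E
```

```text
time: 1.9
eef_pos: [0.4416, -0.0344, 0.2403]
ee_rot: [[-0.995, -0.1, -0.0], [-0.1, 0.995, 0.0], [0.0, 0.0, -1.0]]
force: [0.2, 0.1, -0.5]
finger_gap: 0.0918
t 1.9 TCPst [  74.4 -178.7  240.3] F [-0.1  0.2 -0.5] gap 0.0918 q [ -20.  -12.  111.    0.   81. -116.]
n 3 dist [ 0.0054 -0.0172 -0.0823] w [ 0.    -0.     0.006]
[-0.0012, -0.0059, 0.0274] [0.0001, -0.0001, 0.0018]
[-0.0012, -0.0059, 0.0274] [0.0001, -0.0001, 0.0018]
[-0.0012, -0.0059, 0.0274] [0.0001, -0.0001, 0.0018]
```

```bash
python3 -m crank '[[0.0919,-0.0035,-0.0177,0,0,0,0.006],[0.0919,0,0,0.028,0,0,0],[0.0919,0,0,0.028,0,0,0],[0.0919,0,0,0.0265,0,0,0],[0.0919,0,0,0,0,0,0]]'
python3 - <<'E'
from h import *
st();snap('top','top2.png');c=snap('side','side2.png')
a=cv2.imread('pics/side2.png')[90:260,300:460]; cv2.imwrite('pics/side2z.png',cv2.resize(a,None,fx=3.5,fy=3.5,interpolation=cv2.INTER_CUBIC))
E
```

```text
time: 2.52
eef_pos: [0.4458, -0.0525, 0.1561]
ee_rot: [[-0.996, -0.093, -0.004], [-0.093, 0.996, 0.001], [0.004, 0.002, -1.0]]
force: [0.9, 0.8, 0.2]
finger_gap: 0.0921
t 2.525 TCPst [  92.8 -176.2  156.1] F [-0.7  0.9  0.2] gap 0.0921 q [ -22.   -6.  116.   -0.   70. -118.]
```

View pics/side2z.png

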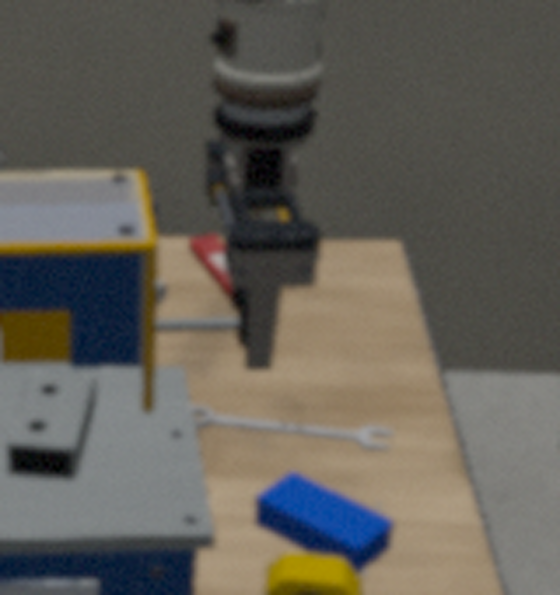

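The fingers straddle the knob, which is hidden behind the near finger at about (260,330) in the zoom. I'll close on it.

```bash
python3 -m crank '[[0.02,0,0,0,0,0,0],[0.02,0,0,0,0,0,0],[0.02,0,0,0,0,0,0],[0.02,0,0,0,0,0,0],[0.02,0,0,0,0,0,0]]' 30
python3 - <<'E'
from h import *
st();plan((93,-237,156),rot_knob(),step=.015)
E
```

```text
time: 3.25
eef_pos: [0.4472, -0.0529, 0.158]
ee_rot: [[-0.996, -0.092, 0.0], [-0.092, 0.996, -0.0], [-0.0, -0.0, -1.0]]
force: [0.6, 0.5, 0.1]
finger_gap: 0.0439
t 3.25 TCPst [  93.4 -174.9  158. ] F [-0.4  0.7  0.1] gap 0.0439 q [ -22.   -6.  115.   -0.   70. -117.]
n 5 dist [-0.0619 -0.0055 -0.002 ] w [-0.     0.    -0.002]
[0.0124, 0.0001, 0.0004] [-0.0, 0.0, -0.0004]
[0.0124, 0.0001, 0.0004] [-0.0, 0.0, -0.0004]
[0.0124, 0.0001, 0.0004] [-0.0, 0.0, -0.0004]
[0.0124, 0.0001, 0.0004] [-0.0, 0.0, -0.0004]
[0.0124, 0.0001, 0.0004] [-0.0, 0.0, -0.0004]
```

```bash
python3 -m crank '[[0.02,0,0,0,0,0,0],[0.02,0,0,0,0,0,0],[0.02,0,0,0,0,0,0],[0.02,0,0,0,0,0,0]]' 30; python3 -m crank '[[0.02,0.012,0,0,0,0,0],[0.02,0.012,0,0,0,0,0],[0.02,0.012,0,0,0,0,0],[0.02,0.012,0,0,0,0,0],[0.02,0.011,0,0,0,0,0]]'
python3 -m crank '[[0.02,0.0,0,0,0,0,0],[0.02,0.0,0,0,0,0,0]]'
python3 - <<'E'
from h import *
st()
E
```

```text
time: 3.75
eef_pos: [0.4472, -0.0532, 0.1579]
ee_rot: [[-0.996, -0.092, 0.0], [-0.092, 0.996, -0.0], [0.0, -0.0, -1.0]]
force: [-0.5, -2.7, -0.4]
finger_gap: 0.0244
time: 4.38
eef_pos: [0.3902, -0.0589, 0.1583]
ee_rot: [[-0.996, -0.091, 0.009], [-0.091, 0.996, -0.001], [-0.009, -0.002, -1.0]]
force: [33.2, 0.6, -25.8]
finger_gap: 0.0242
time: 4.62
eef_pos: [0.3904, -0.0589, 0.1581]
ee_rot: [[-0.996, -0.091, 0.008], [-0.091, 0.996, -0.001], [-0.008, -0.002, -1.0]]
force: [14.2, -3.2, -12.0]
finger_gap: 0.0243
t 4.625 TCPst [  94.  -232.   158.1] F [  4.6  13.8 -12. ] gap 0.0243 q [ -26.  -16.  124.    0.   71. -122.]
```

```bash
python3 -m crank '[[0.0919,0,0,0,0,0,0],[0.0919,0,0,0,0,0,0],[0.0919,0,0,0,0,0,0],[0.0919,0,0,0,0,0,0]]'; python3 -m crank '[[0.0919,0,0,-0.03,0,0,0],[0.0919,0,0,-0.04,0,0,0],[0.0919,0,0,-0.05,0,0,0],[0.0919,0,0,-0.05,0,0,0]]'
python3 - <<'E'
from h import *
st();snap('top','top3.png');c=snap('side','side3.png')
a=cv2.imread('pics/side3.png')[130:300,220:430]; cv2.imwrite('pics/side3z.png',cv2.resize(a,None,fx=3.5,fy=3.5,interpolation=cv2.INTER_CUBIC))
print('retreat');plan((-180,-70,330),rot_push(40))
E
```

```text
time: 5.12
eef_pos: [0.3882, -0.0583, 0.1579]
ee_rot: [[-0.996, -0.092, -0.0], [-0.092, 0.996, 0.0], [0.0, 0.0, -1.0]]
force: [0.2, -0.1, 0.6]
finger_gap: 0.062
time: 5.62
eef_pos: [0.3881, -0.0582, 0.3294]
ee_rot: [[-0.996, -0.092, -0.0], [-0.092, 0.996, 0.0], [0.0, 0.0, -1.0]]
force: [0.9, 0.5, -0.3]
finger_gap: 0.0918
t 5.625 TCPst [  93.  -234.2  329.4] F [-0.5  0.9 -0.3] gap 0.0918 q [ -26.  -22.  110.    0.   93. -122.]
retreat
n 9 dist [ 0.1354  0.2885 -0.0039] w [ 0.548 -0.535  1.497]
[-0.0179, 0.0305, 0.0004] [0.0609, -0.0595, 0.1663]
[-0.0126, 0.0331, -0.0006] [0.0609, -0.0595, 0.1663]
[-0.0071, 0.0346, -0.0021] [0.0609, -0.0595, 0.1663]
[-0.0014, 0.0352, -0.004] [0.0609, -0.0595, 0.1663]
[0.0041, 0.0346, -0.0062] [0.0609, -0.0595, 0.1663]
[0.0093, 0.0331, -0.0086] [0.0609, -0.0595, 0.1663]
[0.014, 0.0305, -0.0113] [0.0609, -0.0595, 0.1663]
[0.0181, 0.0271, -0.014] [0.0609, -0.0595, 0.1663]
[0.0213, 0.0228, -0.0167] [0.0609, -0.0595, 0.1663]
```

View pics/side3z.png

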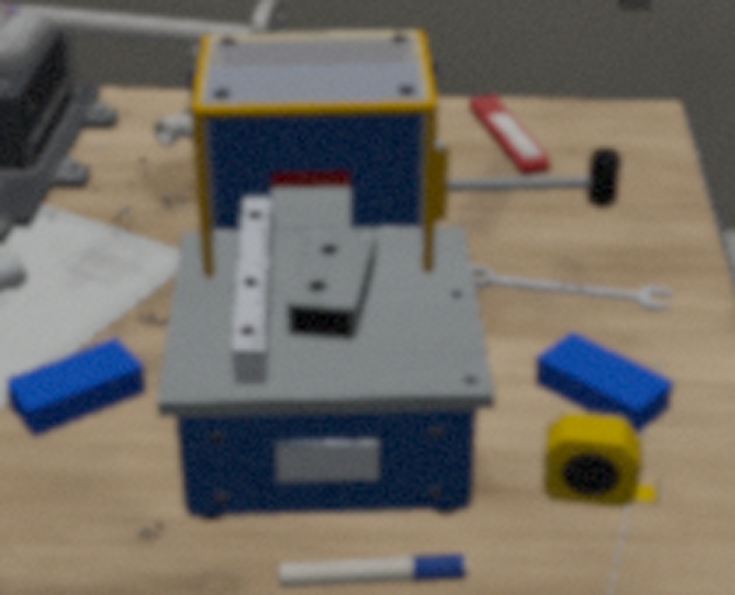

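The port is clear: the red chute shows through it at zoom (312,180), and the knob is out at (603,178). Next I swing to the pushing pose with the fingers closed.

```bash
python3 -m crank '[[0,-0.018,0.0305,0,0.06,-0.059,0.165],[0,-0.0125,0.033,-0.0006,0.06,-0.059,0.165],[0,-0.007,0.0345,-0.002,0.06,-0.059,0.165],[0,-0.0015,0.035,-0.004,0.06,-0.059,0.165],[0,0.004,0.0345,-0.006,0.06,-0.059,0.165]]' ; python3 -m crank '[[0,0.0095,0.033,-0.0085,0.06,-0.059,0.165],[0,0.014,0.0305,-0.0115,0.06,-0.059,0.165],[0,0.018,0.027,-0.014,0.06,-0.059,0.165],[0,0.0215,0.023,-0.0165,0.06,-0.059,0.165],[0,0,0,0,0,0,0]]'
python3 - <<'E'
from h import *
st()
plan((-180,-78,320),rot_push(40))
snap('side','side4.png')
E
```

```text
time: 6.35
eef_pos: [0.4506, 0.0848, 0.3257]
ee_rot: [[-0.767, 0.621, 0.162], [0.555, 0.769, -0.318], [-0.322, -0.154, -0.934]]
force: [0.3, -0.6, -0.2]
finger_gap: 0.0441
time: 6.98
eef_pos: [0.495, 0.2168, 0.3219]
ee_rot: [[-0.211, 0.974, 0.078], [0.771, 0.215, -0.599], [-0.601, -0.066, -0.797]]
force: [-0.1, -0.3, -0.5]
finger_gap: 0.0003
t 6.975 TCPst [-170.6 -101.9  321.9] F [ 0.3 -0.2 -0.5] gap 0.0003 q [ 29.  14.  82. -35.  97.  15.]
n 1 dist [ 0.0229  0.0116 -0.0019] w [ 0.025 -0.048  0.137]
[0.0053, 0.0249, -0.0036] [0.025, -0.0482, 0.1372]
```

View pics/side4.png

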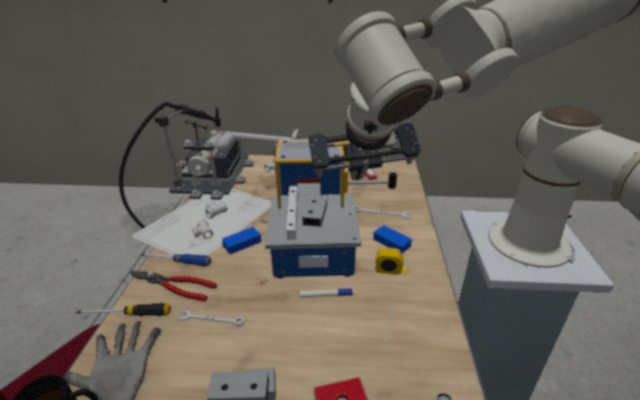

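```bash
python3 -m crank '[[0,0.005,0.025,-0.0035,0.025,-0.048,0.137],[0,0,0,0,0,0,0]]'
python3 - <<'E'
from h import *
st()
plan((-7,-88,180),rot_push(40),n=4)
E
```

```text
time: 7.28
eef_pos: [0.5185, 0.2252, 0.3241]
ee_rot: [[-0.067, 0.996, 0.063], [0.765, 0.092, -0.638], [-0.641, 0.005, -0.768]]
force: [-0.9, 0.4, -0.4]
finger_gap: 0.0005
t 7.275 TCPst [-176.8  -77.8  324.1] F [-0.5 -0.8 -0.4] gap 0.0005 q [ 29.  20.  77. -37. 100.  23.]
n 4 dist [ 0.0058 -0.17   -0.1441] w [ 0.002 -0.003 -0.005]
[-0.0095, -0.0026, 0.0549] [0.0006, -0.0007, -0.0012]
[-0.0095, -0.0026, 0.0549] [0.0006, -0.0007, -0.0012]
[-0.0094, -0.0026, 0.0549] [0.0006, -0.0007, -0.0012]
[-0.0094, -0.0026, 0.0549] [0.0006, -0.0007, -0.0012]
```

```bash
python3 -m crank '[[0,-0.0095,-0.0026,0.055,0,0,0],[0,-0.0095,-0.0026,0.055,0,0,0],[0,-0.0095,-0.0026,0.055,0,0,0],[0,-0.0095,-0.0026,0.055,0,0,0],[0,0,0,0,0,0,0]]'
python3 - <<'E'
from h import *
st()
plan((-7,-88,146),rot_push(40),n=1)
snap('side','side5.png');snap('top','top5.png')
a=cv2.imread('pics/side5.png')[130:300,220:430]; cv2.imwrite('pics/side5z.png',cv2.resize(a,None,fx=3.5,fy=3.5,interpolation=cv2.INTER_CUBIC))
E
```

```text
time: 7.9
eef_pos: [0.5235, 0.057, 0.1754]
ee_rot: [[-0.069, 0.995, 0.066], [0.773, 0.095, -0.627], [-0.63, 0.008, -0.776]]
force: [5.8, 16.8, -11.2]
finger_gap: 0.0006
t 7.9 TCPst [ -8.8 -88.6 175.4] F [-16.1   7.4 -11.2] gap 0.0006 q [ 14.  14. 100. -40.  76.  22.]
n 1 dist [ 0.0008 -0.0018 -0.0294] w [ 0.007 -0.016 -0.004]
[0.0171, 0.0003, 0.024] [0.007, -0.0164, -0.0044]
```

View pics/side5z.png

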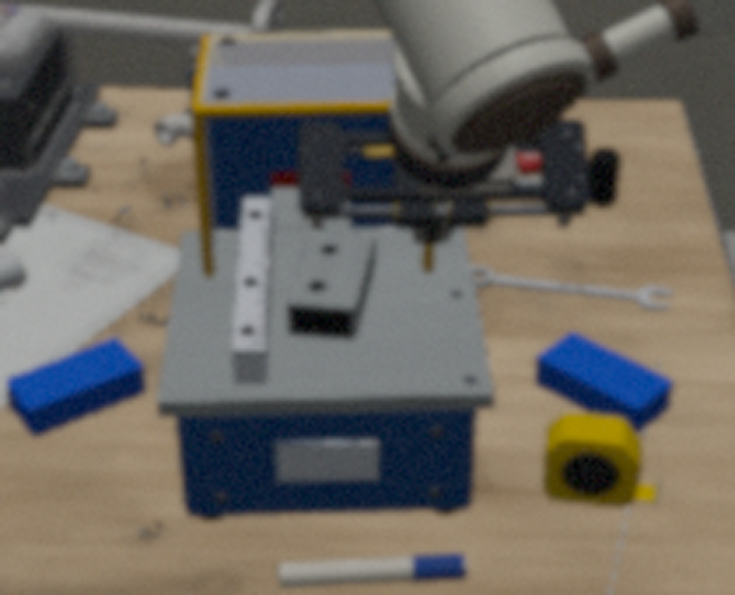

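View pics/top5.png

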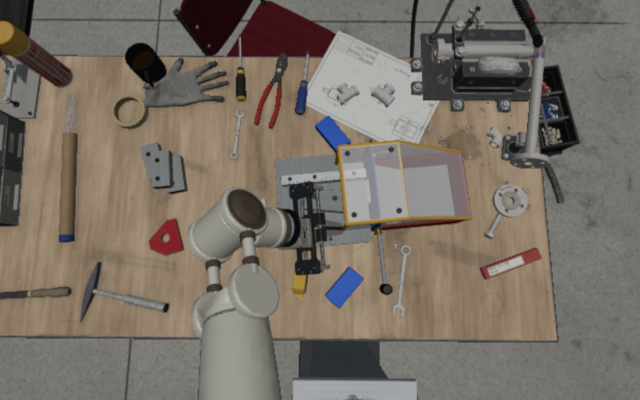

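The tool met the guard's near leg (a 16 N reading; the leg is at zoom (428,250)). I'll back off towards −x before going down.

```bash
python3 - <<'E'
from h import *
plan((-32,-86,180),rot_push(40),n=1)
E
```

```text
n 1 dist [0.0013 0.0223 0.0027] w [ 0.004 -0.015 -0.004]
[0.0154, 0.0034, -0.016] [0.0045, -0.0145, -0.0045]
```

```bash
python3 -m crank '[[0,0.0165,0.003,-0.019,0,0,0],[0,0,0,0,0,0,0],[0,0,0,0,0,0,0]]'; python3 - <<'E'
from h import *
st();plan((-30,-86,146),rot_push(40),n=2)
E
```

```text
time: 8.38
eef_pos: [0.5249, 0.08, 0.1853]
ee_rot: [[-0.065, 0.996, 0.065], [0.765, 0.092, -0.637], [-0.64, 0.008, -0.768]]
force: [-0.6, 0.6, 0.5]
finger_gap: 0.0002
t 8.375 TCPst [-31.7 -85.  185.3] F [-0.6 -0.5  0.5] gap 0.0002 q [ 16.  16.  98. -40.  79.  24.]
n 2 dist [-0.0008 -0.0017 -0.0393] w [ 0.004 -0.003 -0.007]
[0.0119, -0.0006, 0.0156] [0.0022, -0.0015, -0.0035]
[0.012, -0.0006, 0.0156] [0.0022, -0.0015, -0.0035]
```

```bash
python3 -m crank '[[0,0.012,-0.0006,0.0155,0,0,0],[0,0.012,-0.0006,0.0155,0,0,0],[0,0,0,0,0,0,0]]';python3 -m crank '[[0,0,0.006,0,0,0,0],[0,0,0.006,0,0,0,0],[0,0,0.006,0,0,0,0],[0,0,0.006,0,0,0,0]]'; python3 - <<'E'
from h import *
st();snap('side','side6.png')
a=cv2.imread('pics/side6.png')[130:300,220:430]; cv2.imwrite('pics/side6z.png',cv2.resize(a,None,fx=3.5,fy=3.5,interpolation=cv2.INTER_CUBIC))
E
```

```text
time: 8.75
eef_pos: [0.523, 0.0786, 0.1426]
ee_rot: [[-0.068, 0.996, 0.06], [0.764, 0.091, -0.638], [-0.641, 0.003, -0.767]]
force: [-1.0, -0.6, -0.2]
finger_gap: 0.0004
time: 9.25
eef_pos: [0.5489, 0.0816, 0.1456]
ee_rot: [[-0.065, 0.996, 0.064], [0.765, 0.091, -0.637], [-0.641, 0.008, -0.768]]
force: [-0.4, 0.2, 0.6]
finger_gap: 0.0007
t 9.25 TCPst [-31.  -60.9 145.6] F [-0.3 -0.4  0.6] gap 0.0007 q [ 16.  22.  95. -41.  76.  26.]
```

View pics/side6z.png

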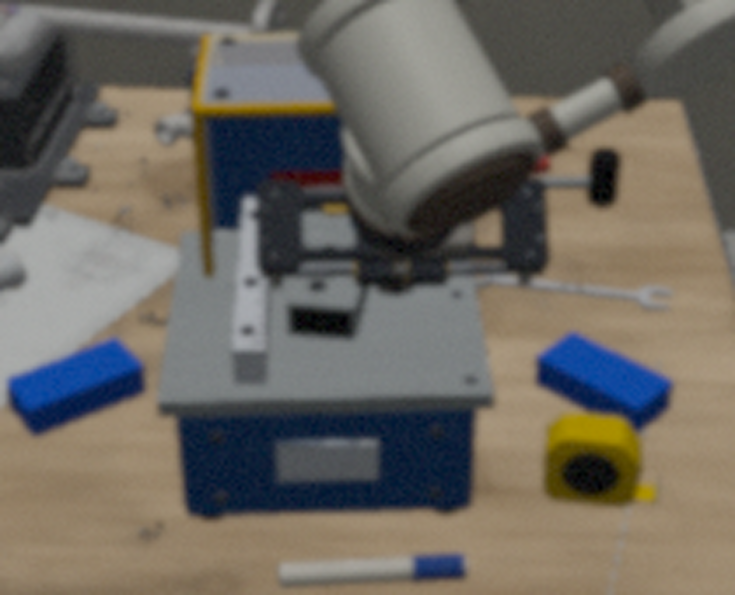

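```bash
python3 -m crank '[[0,0,0.003,0,0,0,0],[0,0,0.003,0,0,0,0],[0,0,0.003,0,0,0,0]]' | egrep 'pos|force';python3 -m crank '[[0,0,0.003,0,0,0,0],[0,0,0.003,0,0,0,0]]'| egrep 'pos|force';python3 -m crank '[[0,0,0.003,0,0,0,0]]'| egrep 'pos|force'; python3 - <<'E'
from h import *
st();snap('side','side7.png')
a=cv2.imread('pics/side7.png')[130:300,220:430]; cv2.imwrite('pics/side7z.png',cv2.resize(a,None,fx=3.5,fy=3.5,interpolation=cv2.INTER_CUBIC))
E
```

```text
eef_pos: [0.5568, 0.0821, 0.1453]
force: [-2.2, -0.5, 0.3]
eef_pos: [0.5632, 0.0828, 0.1453]
force: [-1.4, 0.2, 0.5]
eef_pos: [0.5663, 0.0832, 0.1454]
force: [-1.3, -0.1, 0.8]
t 10.05 TCPst [-30.9 -43.4 145.4] F [-0.  -1.3  0.8] gap 0.0005 q [ 16.  24.  92. -41.  76.  25.]
```

View pics/side7z.png

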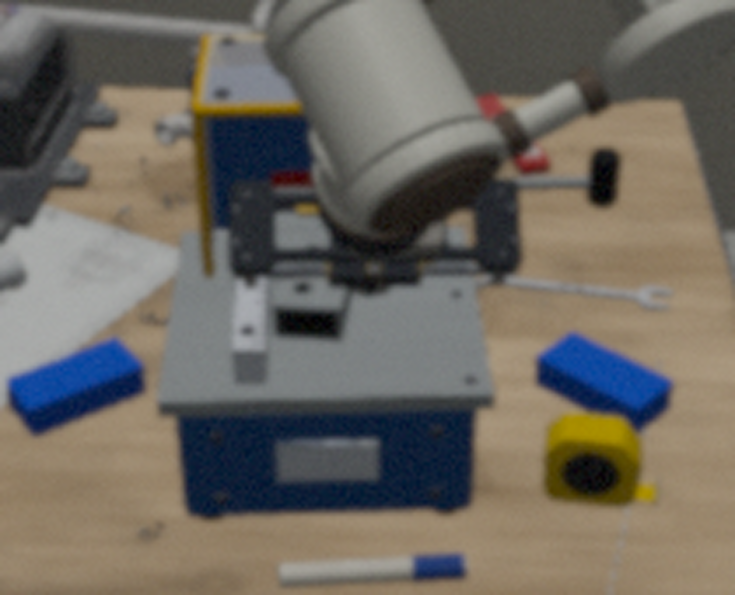

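```bash
python3 -m crank '[[0,0,-0.003,0,0,0,0],[0,-0.0107,0,0.009,0,0,0],[0,0,0.003,0,0,0,0],[0,0,0.003,0,0,0,0]]' | egrep 'pos|force';python3 -m crank '[[0,0,0.003,0,0,0,0]]'| egrep 'pos|force';python3 -m crank '[[0,0,0.003,0,0,0,0]]'| egrep 'pos|force';python3 -m crank '[[0,0,0.002,0,0,0,0]]'| egrep 'pos|force'; python3 - <<'E'
from h import *
st();snap('side','side8.png')
a=cv2.imread('pics/side8.png')[130:300,220:430]; cv2.imwrite('pics/side8z.png',cv2.resize(a,None,fx=3.5,fy=3.5,interpolation=cv2.INTER_CUBIC))
E
```

```text
eef_pos: [0.5703, 0.0689, 0.1456]
force: [-2.5, -1.7, 0.7]
eef_pos: [0.5733, 0.0695, 0.1454]
force: [-2.9, -2.5, 0.7]
eef_pos: [0.5757, 0.0695, 0.1454]
force: [-6.0, -3.6, 2.1]
eef_pos: [0.5769, 0.0694, 0.1453]
force: [-11.0, -3.1, 5.9]
t 10.975 TCPst [-16.2 -34.2 145.3] F [  2.1 -11.3   5.9] gap 0.0007 q [ 14.  25.  91. -41.  76.  24.]
```

View pics/side8z.png

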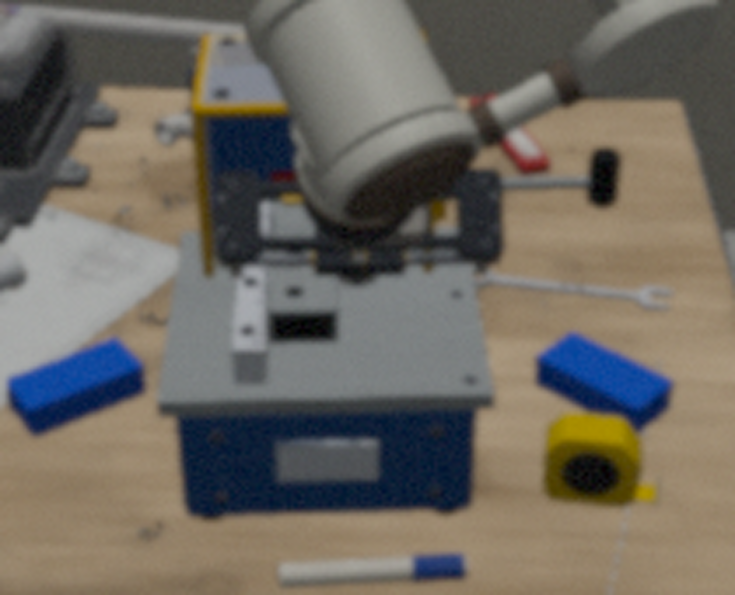

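```bash
python3 -m crank '[[0,0,-0.025,0,0,0,0],[0,0.042,0,-0.035,0,0,0],[0,0.042,0,-0.035,0,0,0],[0,0,0,0,0,0,0]]'; python3 - <<'E'
from h import *
st();plan((-122,1,145),rot_push(40),n=2);snap('side','side9.png')
a=cv2.imread('pics/side9.png')[130:300,220:430]; cv2.imwrite('pics/side9z.png',cv2.resize(a,None,fx=3.5,fy=3.5,interpolation=cv2.INTER_CUBIC))
E
```

```text
time: 11.52
eef_pos: [0.5441, 0.1805, 0.1452]
ee_rot: [[-0.068, 0.995, 0.069], [0.766, 0.097, -0.636], [-0.639, 0.009, -0.769]]
force: [0.2, -0.6, 0.6]
finger_gap: 0.0005
t 11.525 TCPst [-129.9  -56.4  145.2] F [0.6 0.1 0.6] gap 0.0005 q [ 25.  28.  87. -38.  82.  30.]
n 2 dist [ 0.0579 -0.0025 -0.0002] w [ 0.009 -0.005 -0.004]
[-0.0029, 0.0287, 0.0029] [0.0044, -0.0023, -0.002]
[-0.0029, 0.0287, 0.0027] [0.0044, -0.0023, -0.002]
```

View pics/side9z.png

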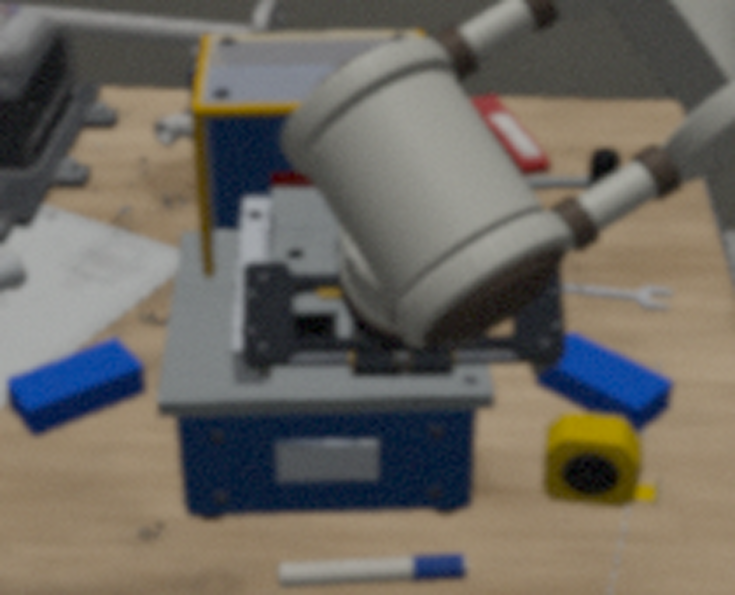

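```bash
python3 -m crank '[[0,-0.003,0.0285,0.003,0.004,-0.002,-0.002],[0,-0.003,0.0285,0.003,0.004,-0.002,-0.002],[0,0,0,0,0,0,0]]';  python3 -m crank '[[0,-0.0077,0,0.0064,0,0,0],[0,-0.0077,0,0.0064,0,0,0],[0,0,0,0,0,0,0]]'; python3 - <<'E'
from h import *
st();plan((20,1,145),rot_push(40),step=.012)
snap('top','top10.png');snap('side','side10.png')
E
```

```text
time: 11.95
eef_pos: [0.6026, 0.1719, 0.1448]
ee_rot: [[-0.066, 0.996, 0.056], [0.762, 0.087, -0.641], [-0.644, -0.0, -0.765]]
force: [-0.2, -0.2, -0.3]
finger_gap: 0.0003
time: 12.32
eef_pos: [0.6024, 0.1526, 0.1451]
ee_rot: [[-0.069, 0.996, 0.056], [0.762, 0.088, -0.641], [-0.644, -0.002, -0.765]]
force: [-0.3, -0.3, 0.9]
finger_gap: 0.0003
t 12.325 TCPst [-96.7  -1.  145.1] F [ 0.3 -0.3  0.9] gap 0.0003 q [ 21.  33.  80. -39.  82.  26.]
n 10 dist [ 1.30e-02 -1.16e-01 -1.00e-04] w [-0.005  0.001 -0.003]
[-0.0089, 0.0003, 0.0075] [-0.0005, 0.0001, -0.0003]
[-0.0089, 0.0003, 0.0075] [-0.0005, 0.0001, -0.0003]
[-0.0089, 0.0003, 0.0075] [-0.0005, 0.0001, -0.0003]
[-0.0089, 0.0003, 0.0075] [-0.0005, 0.0001, -0.0003]
[-0.0089, 0.0002, 0.0075] [-0.0005, 0.0001, -0.0003]
[-0.0089, 0.0002, 0.0075] [-0.0005, 0.0001, -0.0003]
[-0.0089, 0.0002, 0.0075] [-0.0005, 0.0001, -0.0003]
[-0.0089, 0.0002, 0.0075] [-0.0005, 0.0001, -0.0003]
[-0.0089, 0.0002, 0.0075] [-0.0005, 0.0001, -0.0003]
[-0.0089, 0.0002, 0.0075] [-0.0005, 0.0001, -0.0003]
```

View pics/side10.png

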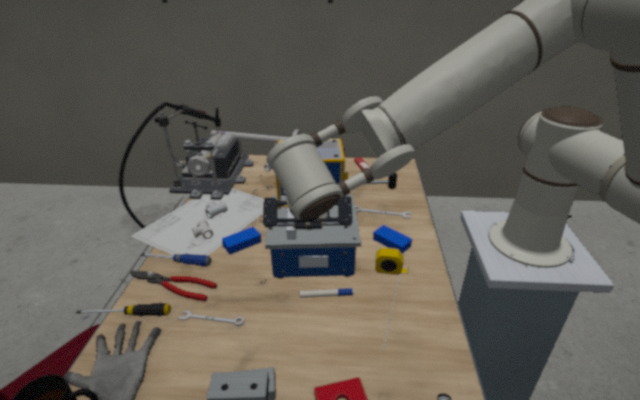

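View pics/top10.png

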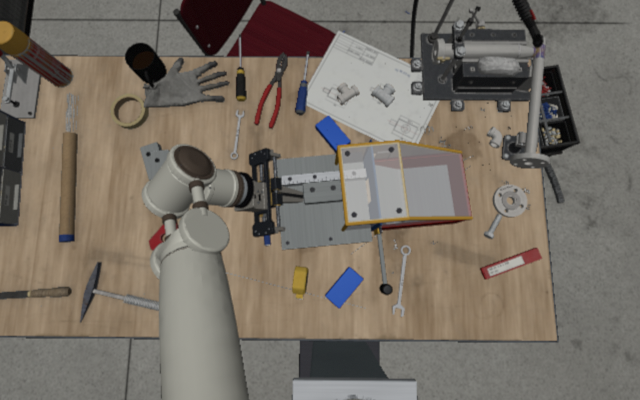

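The piece lies flush along the fence in top (303–345, 190), with the finger just behind it. Now I push.

```bash
R='egrep pos|force'; python3 -m crank '[[0,-0.0077,0,0.0064,0,0,0],[0,-0.0077,0,0.0064,0,0,0],[0,-0.0077,0,0.0064,0,0,0]]'|egrep 'pos|force'; python3 -m crank '[[0,-0.0077,0,0.0064,0,0,0],[0,-0.0077,0,0.0064,0,0,0]]'|egrep 'pos|force';python3 - <<'E'
from h import *
st()
snap('side','side11.png');snap('top','top11.png')
a=cv2.imread('pics/top11.png')[145:255,270:400]; cv2.imwrite('pics/top11z.png',cv2.resize(a,None,fx=5,fy=5,interpolation=cv2.INTER_CUBIC))
E
```

```text
eef_pos: [0.6056, 0.1231, 0.145]
force: [-0.3, 2.2, 0.1]
eef_pos: [0.6074, 0.1029, 0.1451]
force: [-0.4, 1.1, -0.8]
t 13.05 TCPst [-46.7  -0.7 145.1] F [-1.1 -0.3 -0.8] gap 0.0002 q [ 16.  30.  84. -40.  79.  24.]
```

View pics/top11z.png

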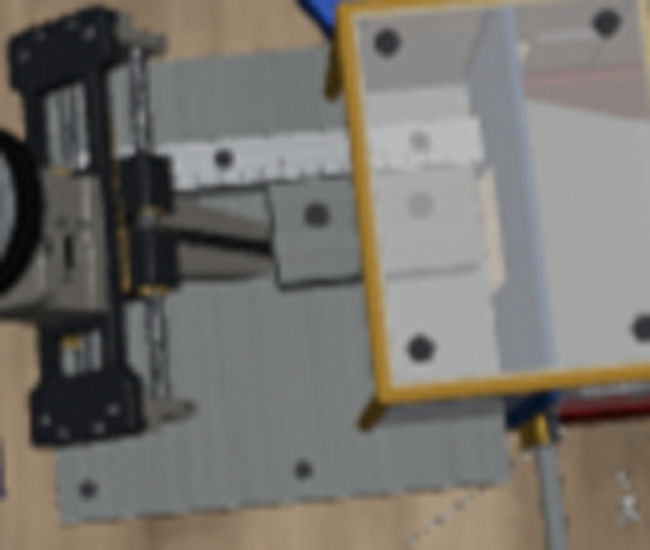

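```bash
python3 -m crank '[[0,-0.0077,0,0.0064,0,0,0],[0,-0.0077,0,0.0064,0,0,0],[0,-0.0077,0,0.0064,0,0,0]]'|egrep 'pos|force'; python3 -m crank '[[0,-0.0077,0,0.0064,0,0,0],[0,-0.0039,0,0.0032,0,0,0]]'|egrep 'pos|force';python3 - <<'E'
from h import *
st()
snap('side','side12.png');snap('top','top12.png')
a=cv2.imread('pics/top12.png')[145:255,270:400]; cv2.imwrite('pics/top12z.png',cv2.resize(a,None,fx=5,fy=5,interpolation=cv2.INTER_CUBIC))
E
```

```text
eef_pos: [0.6101, 0.0732, 0.1454]
force: [-0.6, 2.2, -0.2]
eef_pos: [0.6114, 0.0581, 0.1455]
force: [-0.6, 2.3, -0.1]
t 13.775 TCPst [ -1.7  -1.  145.5] F [-2.3 -0.4 -0.1] gap 0.0005 q [ 12.  28.  86. -41.  76.  22.]
```

View pics/top12z.png

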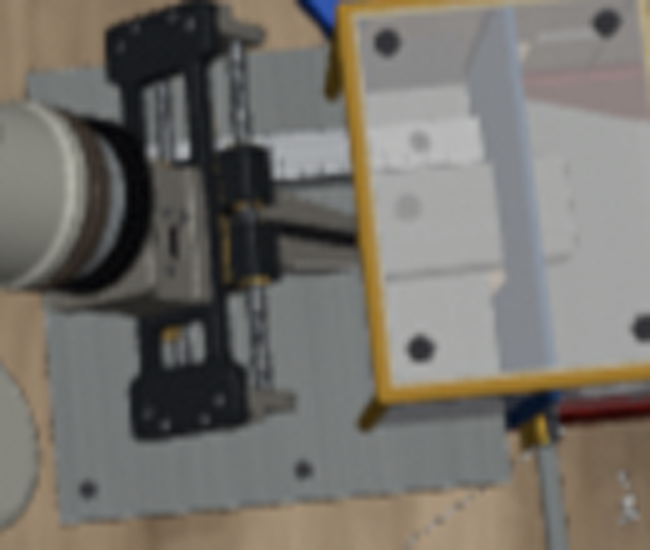

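```bash
python3 -m crank '[[0,-0.0077,0,0.0064,0,0,0],[0,-0.0039,0,0.0032,0,0,0]]'|egrep 'pos|force'; python3 -m crank '[[0,-0.0039,0,0.0032,0,0,0],[0,-0.0039,0,0.0032,0,0,0]]'|egrep 'pos|force';python3 - <<'E'
from h import *
st()
snap('side','side13.png');snap('top','top13.png')
a=cv2.imread('pics/top13.png')[125:255,270:480]; cv2.imwrite('pics/top13z.png',cv2.resize(a,None,fx=3.7,fy=3.7,interpolation=cv2.INTER_CUBIC))
E
```

```text
eef_pos: [0.6129, 0.0434, 0.1459]
force: [-0.6, 2.7, 1.6]
eef_pos: [0.6138, 0.0336, 0.1461]
force: [-1.6, 3.8, 3.2]
t 14.375 TCPst [ 22.9  -0.8 146.1] F [-3.9 -1.2  3.2] gap 0.0008 q [ 10.  27.  88. -42.  74.  20.]
```

View pics/top13z.png

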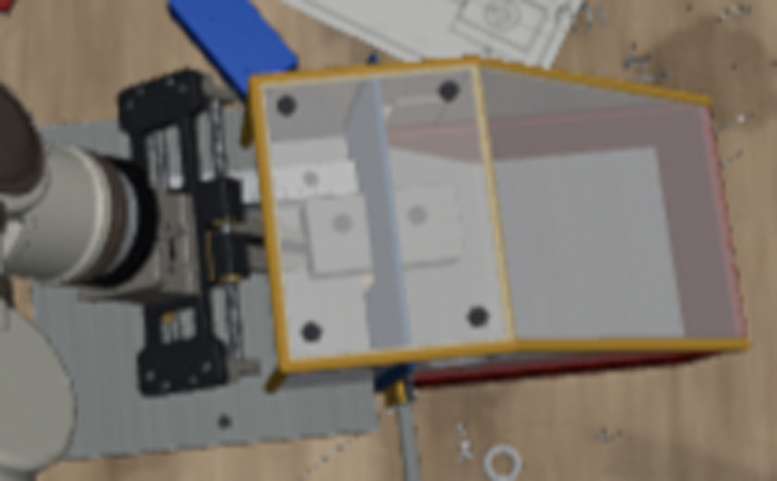

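```bash
python3 -m crank '[[0,-0.0039,0,0.0032,0,0,0],[0,-0.0023,0,0.0019,0,0,0]]'|egrep 'pos|force'; python3 -m crank '[[0,0,0,0,0,0,0],[0,0,0,0,0,0,0]]'|egrep 'pos|force';python3 - <<'E'
from h import *
st()
snap('side','side14.png');snap('top','top14.png')
a=cv2.imread('pics/top14.png')[125:255,270:480]; cv2.imwrite('pics/top14z.png',cv2.resize(a,None,fx=3.7,fy=3.7,interpolation=cv2.INTER_CUBIC))
E
```

```text
eef_pos: [0.6146, 0.0264, 0.1454]
force: [0.1, 10.7, 0.4]
eef_pos: [0.6146, 0.0269, 0.1454]
force: [-0.6, 5.8, 0.2]
t 14.975 TCPst [ 29.7  -0.7 145.4] F [-5.9 -0.   0.2] gap 0.0002 q [  9.  27.  88. -42.  74.  20.]
```

View pics/top14z.png

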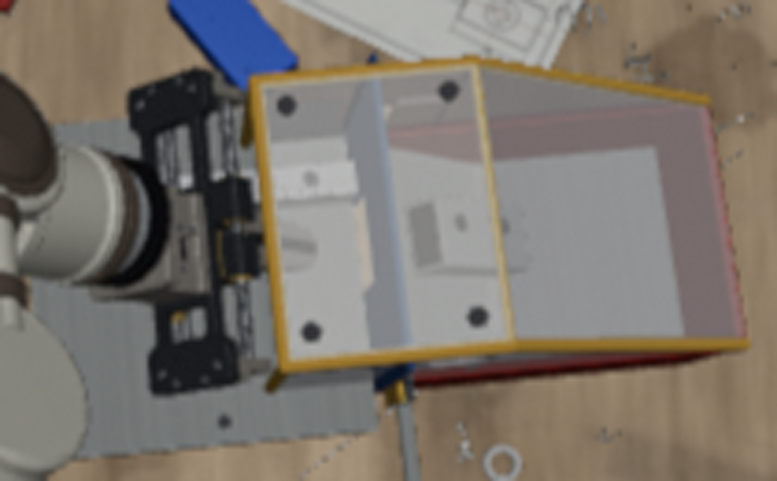

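The piece dropped through the port. A 6–10 N reading remains, probably the hand touching the guard leg at zoom (260,370), so I retract.

```bash
python3 -m crank '[[0,0.0077,0,-0.0064,0,0,0],[0,0.035,0,-0.029,0,0,0],[0,0.042,0,-0.035,0,0,0],[0,0.042,0,-0.035,0,0,0],[0,0,0,0,0,0,0]]';python3 - <<'E'
from h import *
st()
snap('side','side15.png');snap('top','top15.png')
a=cv2.imread('pics/top15.png')[125:255,330:480]; cv2.imwrite('pics/top15z.png',cv2.resize(a,None,fx=4.5,fy=4.5,interpolation=cv2.INTER_CUBIC))
a=cv2.imread('pics/side15.png')[130:300,220:430]; cv2.imwrite('pics/side15z.png',cv2.resize(a,None,fx=3.5,fy=3.5,interpolation=cv2.INTER_CUBIC))
E
```

```text
time: 15.7
eef_pos: [0.5992, 0.1936, 0.1446]
ee_rot: [[-0.072, 0.996, 0.059], [0.762, 0.093, -0.641], [-0.643, -0.001, -0.766]]
force: [0.2, 0.4, 0.9]
finger_gap: 0.0005
t 15.7 TCPst [-137.7   -0.3  144.6] F [-0.4  0.2  0.9] gap 0.0005 q [ 24.  35.  76. -38.  85.  28.]
```

View pics/top15z.png

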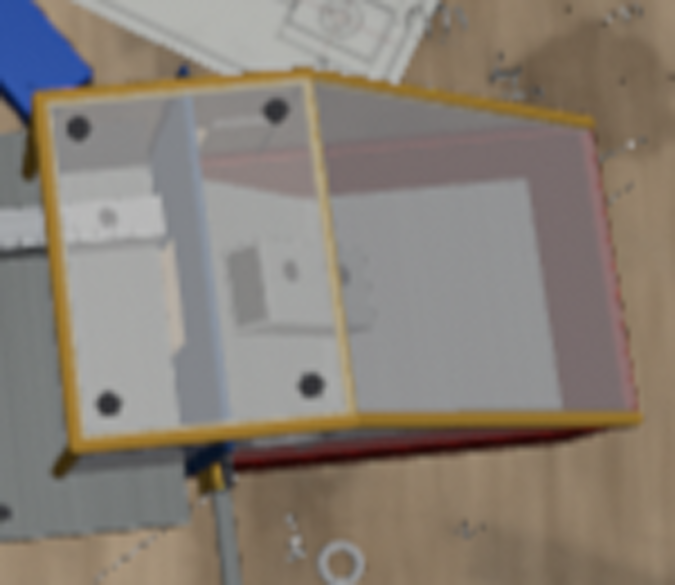

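View pics/side15z.png

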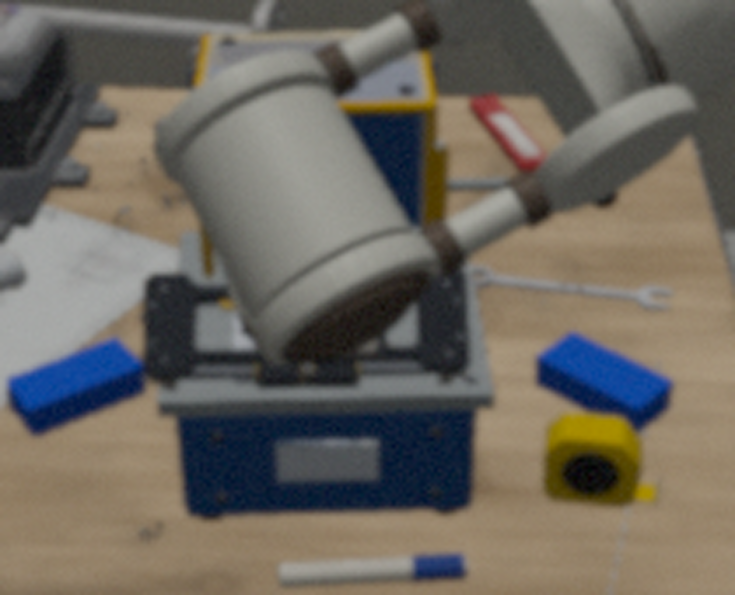

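```bash
python3 - <<'E'
from h import *
t=optics.camera('top')
T=lambda x,y,z:w2st(onz(t,x/4.5+330-.4,y/4.5+125-.4,z))
print('end bottom edge',[T(232,290,z) for z in(.093,.11)],'end top edge',[T(264,285,z) for z in (.114,.13)],'lower top edge',[T(372,285,z) for z in (.043,.06)])
print('floor corners',T(527,180,.022),T(560,412,.022))
E
```

```text
end bottom edge [array([122.3,   7.9,  93. ]), array([119.3,   4.8, 110. ])] end top edge [array([136.5,   5.3, 114. ]), array([133.3,   2.4, 130. ])] lower top edge [array([214.7,  12.8,  43. ]), array([210.3,   9.8,  60. ])]
floor corners [323.5  73.6  22. ] [322.6 -70.4  22. ]
```

The piece lies on the ramp foot. Its lower end is on the floor and its underside centre is at about x 160 mm, 57 mm high. Next I return to the knob.

```bash
python3 -m crank '[[0.0919,0,0,-0.06,0,0,0],[0.0919,0,0,-0.06,0,0,0],[0.0919,0,0,-0.06,0,0,0],[0.0919,0,0,0,0,0,0]]'|egrep 'pos|force';python3 - <<'E'
from h import *
st();plan((60,-233,300),rot_knob(),n=10)
E
```

```text
eef_pos: [0.5911, 0.3069, 0.2879]
force: [0.4, -0.2, -0.2]
t 16.35 TCPst [-251.3    2.2  287.9] F [ 0.2  0.4 -0.2] gap 0.0383 q [ 32.  38.  56. -36. 103.  24.]
n 10 dist [-0.2049 -0.3321  0.0121] w [-0.541  0.549 -1.508]
[-0.0249, -0.0234, 0.019] [-0.0541, 0.0549, -0.1508]
[-0.022, -0.0279, 0.0163] [-0.0541, 0.0549, -0.1508]
[-0.0183, -0.0317, 0.0136] [-0.0541, 0.0549, -0.1508]
[-0.0139, -0.0348, 0.0109] [-0.0541, 0.0549, -0.1508]
[-0.009, -0.0371, 0.0083] [-0.0541, 0.0549, -0.1508]
[-0.0037, -0.0384, 0.0059] [-0.0541, 0.0549, -0.1508]
[0.0019, -0.0388, 0.0038] [-0.0541, 0.0549, -0.1508]
[0.0075, -0.0383, 0.0019] [-0.0541, 0.0549, -0.1508]
[0.0131, -0.0368, 0.0005] [-0.0541, 0.0549, -0.1508]
[0.0185, -0.0344, -0.0006] [-0.0541, 0.0549, -0.1508]
```

```bash
python3 -m crank '[[0.0919,-0.025,-0.0235,0.019,-0.054,0.055,-0.151],[0.0919,-0.022,-0.028,0.016,-0.054,0.055,-0.151],[0.0919,-0.018,-0.032,0.0135,-0.054,0.055,-0.151],[0.0919,-0.014,-0.035,0.011,-0.054,0.055,-0.151],[0.0919,-0.009,-0.037,0.0085,-0.054,0.055,-0.151]]'|egrep 'pos|force';python3 -m crank '[[0.0919,-0.0035,-0.0385,0.006,-0.054,0.055,-0.151],[0.0919,0.002,-0.039,0.004,-0.054,0.055,-0.151],[0.0919,0.0075,-0.0385,0.002,-0.054,0.055,-0.151],[0.0919,0.013,-0.037,0.0005,-0.054,0.055,-0.151],[0.0919,0.0185,-0.0345,-0.0005,-0.054,0.055,-0.151]]'|egrep 'pos|force';python3 -m crank '[[0.0919,0,0,0,0,0,0],[0.0919,0,0,0,0,0,0]]';python3 - <<'E'
from h import *
st();plan((93,-233,240),rot_knob())
E
```

```text
eef_pos: [0.4848, 0.1365, 0.2888]
force: [0.4, -0.8, -0.1]
eef_pos: [0.3852, -0.0187, 0.2961]
force: [0.5, 0.2, 0.3]
time: 17.85
eef_pos: [0.3867, -0.0171, 0.2965]
ee_rot: [[-0.999, -0.045, 0.003], [-0.045, 0.999, -0.021], [-0.002, -0.021, -1.0]]
force: [0.1, 1.1, -0.2]
finger_gap: 0.0919
t 17.85 TCPst [  52.1 -231.8  296.5] F [-1.1  0.2 -0.2] gap 0.0919 q [ -20.  -23.  114.   -1.   89. -112.]
n 1 dist [ 0.0026 -0.0409 -0.0565] w [-0.021  0.001 -0.049]
[-0.0007, -0.0398, 0.0573] [-0.021, 0.0011, -0.0489]
```

```bash
python3 -m crank '[[0.0919,-0.0007,-0.04,0.001,-0.021,0.001,-0.049],[0.0919,0,0,0.056,0,0,0],[0.0919,0,0,0,0,0,0],[0.0919,0,0,0,0,0,0]]'|egrep 'pos|force';python3 - <<'E'
from h import *
st();plan((93,-233,158),rot_knob(),step=.03);snap('top','top16.png')
a=cv2.imread('pics/top16.png')[200:320,310:470]; cv2.imwrite('pics/top16z.png',cv2.resize(a,None,fx=4.5,fy=4.5,interpolation=cv2.INTER_CUBIC))
E
```

```text
eef_pos: [0.3906, -0.0562, 0.2429]
force: [0.2, -1.0, 1.0]
t 18.35 TCPst [  91.4 -231.5  242.9] F [1.  0.1 1. ] gap 0.0918 q [ -26.  -20.  118.    0.   82. -122.]
n 3 dist [-0.0013 -0.0018 -0.0849] w [-0.001  0.002  0.005]
[0.0006, -0.0005, 0.0283] [-0.0004, 0.0008, 0.0017]
[0.0005, -0.0005, 0.0283] [-0.0004, 0.0008, 0.0017]
[0.0005, -0.0005, 0.0283] [-0.0004, 0.0008, 0.0017]
```

View pics/top16z.png

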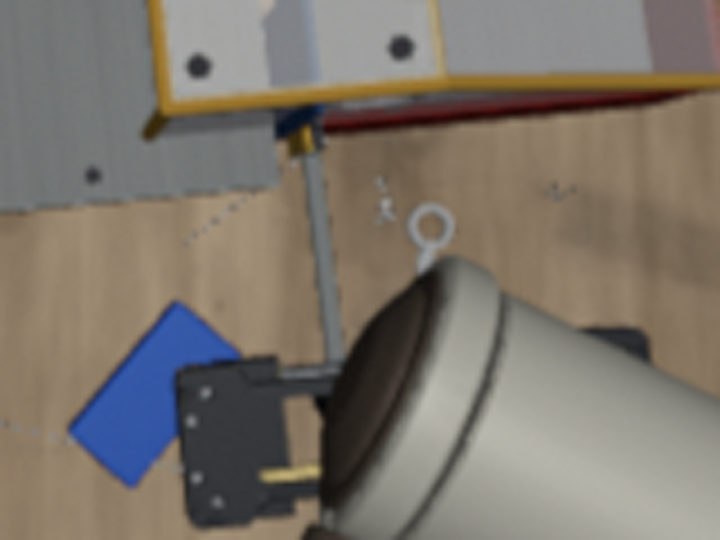

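```bash
python3 -m crank '[[0.0919,0.001,-0.001,0.0285,0,0,0],[0.0919,0,0,0.0285,0,0,0],[0.0919,0,0,0.028,0,0,0],[0.0919,0,0,0,0,0,0]]'|egrep 'pos|force';for i in 1 2; do python3 -m crank '[[0.02,0,0,0,0,0,0],[0.02,0,0,0,0,0,0],[0.02,0,0,0,0,0,0],[0.02,0,0,0,0,0,0],[0.02,0,0,0,0,0,0]]' 30|egrep 'pos|force|gap'; done; python3 - <<'E'
from h import *
st()
E
```

```text
eef_pos: [0.3892, -0.0575, 0.1567]
force: [0.5, -0.5, -0.2]
eef_pos: [0.3891, -0.058, 0.1565]
force: [0.3, 0.7, -1.3]
finger_gap: 0.0439
eef_pos: [0.3892, -0.059, 0.1564]
force: [0.7, -5.2, -2.2]
finger_gap: 0.0241
t 20.15 TCPst [  93.9 -233.2  156.4] F [ 5.3  0.3 -2.2] gap 0.0241 q [ -26.  -15.  124.   -0.   71. -122.]
```

```bash
python3 -m crank '[[0.02,-0.013,0,0,0,0,0],[0.02,-0.013,0,0,0,0,0],[0.02,-0.013,0,0,0,0,0],[0.02,-0.013,0,0,0,0,0],[0.02,-0.008,0,0,0,0,0]]'|egrep 'pos|force';for i in 1 2; do python3 -m crank '[[0.02,-0.003,0,0,0,0,0]]'|egrep 'pos|force';done; python3 -m crank '[[0.02,-0.002,0,0,0,0,0],[0.02,-0.002,0,0,0,0,0]]'|egrep 'pos|force|gap'; python3 - <<'E'
from h import *
st()
E
```

```text
eef_pos: [0.4489, -0.0529, 0.1564]
force: [-2.4, -5.4, 0.8]
eef_pos: [0.4518, -0.0526, 0.1564]
force: [-2.5, -5.2, 0.5]
eef_pos: [0.4545, -0.0523, 0.1564]
force: [-1.5, -5.2, 0.0]
eef_pos: [0.4584, -0.052, 0.1564]
force: [-1.7, -5.4, -0.2]
finger_gap: 0.0242
t 21.275 TCPst [  93.5 -163.6  156.4] F [ 5.2 -2.2 -0.2] gap 0.0242 q [ -21.   -4.  114.   -0.   70. -117.]
```

```bash
python3 -m crank '[[0.02,-0.002,0,0,0,0,0],[0.02,0,0,0,0,0,0]]'|egrep 'pos|force'; python3 -m crank '[[0.02,-0.002,0,0,0,0,0],[0.02,0,0,0,0,0,0]]'|egrep 'pos|force|gap'; python3 - <<'E'
from h import *
st()
E
```

```text
eef_pos: [0.459, -0.0519, 0.1563]
force: [-8.4, -6.0, 4.8]
eef_pos: [0.4591, -0.0519, 0.1563]
force: [-17.0, -6.3, 10.2]
finger_gap: 0.0241
t 21.775 TCPst [  93.5 -162.9  156.3] F [  4.7 -17.6  10.2] gap 0.0241 q [ -21.   -3.  113.   -0.   70. -117.]
```

```bash
python3 -m crank '[[0.0919,0,0,0,0,0,0],[0.0919,0,0,0,0,0,0],[0.0919,0,0,0,0,0,0],[0.0919,0,0,0,0,0,0],[0.0919,0,0,0,0,0,0]]'|egrep 'pos|force|gap'; python3 -m crank '[[0.0919,0.003,0,0,0,0,0],[0.0919,0,0,-0.03,0,0,0],[0.0919,0,0,-0.05,0,0,0],[0.0919,0,0,-0.05,0,0,0],[0.0919,0.06,0,0,0,0,0]]'|egrep 'pos|force|gap';python3 -m crank '[[0.0919,0.04,0.05,0,0,0,0],[0.0919,0,0.06,0,0,0,0],[0.0919,0,0.06,0,0,0,0],[0.0919,0,0.06,0,0,0,0],[0.0919,0,0,0,0,0,0]]'|egrep 'pos|force|gap'
python3 - <<'E'
from h import *
st();snap('top','top17.png');snap('side','side17.png')
a=cv2.imread('pics/top17.png')[110:330,250:480]; cv2.imwrite('pics/top17z.png',cv2.resize(a,None,fx=2.7,fy=2.7,interpolation=cv2.INTER_CUBIC)[:600])
a=cv2.imread('pics/side17.png')[130:300,220:430]; cv2.imwrite('pics/side17z.png',cv2.resize(a,None,fx=3.5,fy=3.5,interpolation=cv2.INTER_CUBIC))
E
```

```text
eef_pos: [0.4628, -0.0506, 0.1565]
force: [0.7, -1.6, -0.3]
finger_gap: 0.0724
eef_pos: [0.4028, -0.0582, 0.2914]
force: [-0.3, -0.6, 0.3]
finger_gap: 0.0919
eef_pos: [0.337, 0.1707, 0.2863]
force: [-0.1, -0.6, 0.2]
finger_gap: 0.0919
t 23.65 TCPst [-139.6 -263.5  286.3] F [ 0.6 -0.1  0.2] gap 0.0919 q [  8. -24. 116.   0.  89. -88.]
```

View pics/top17z.png

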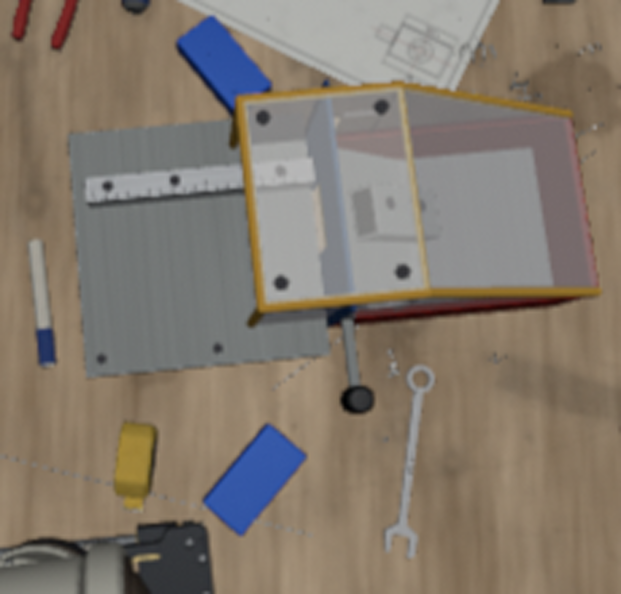

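View pics/side17z.png

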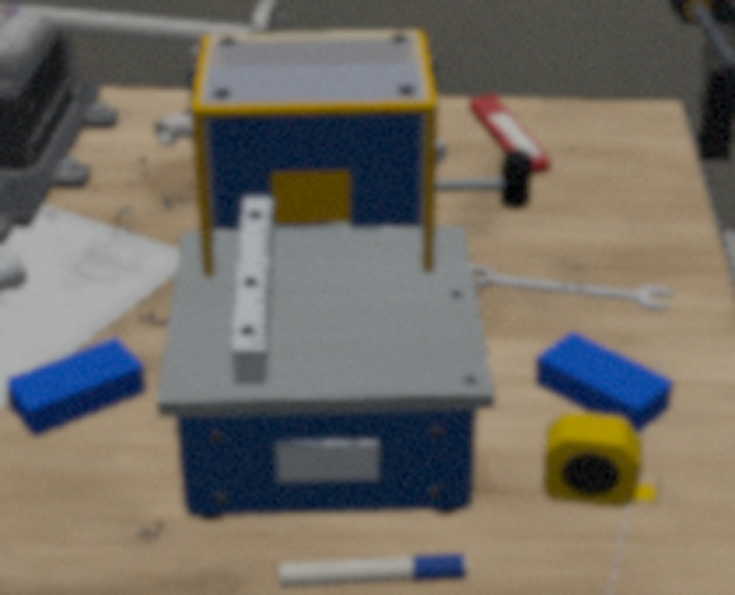

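```bash
python3 - <<'E'
from h import *
t=optics.camera('top')
print(w2st(onz(t,357/2.7+249.7,398/2.7+109.7,.177)))
a=cv2.imread('pics/top0.png').astype(int);b=cv2.imread('pics/top17.png').astype(int)
d=np.abs(a-b).max(2)
for n,(x0,x1,y0,y1) in dict(tape=(288,312,262,300),marker=(256,274,194,250),spanner=(390,415,242,320)).items(): print(n,(d[y0:y1,x0:x1]>40).sum())
arm.close_job()
E
```

```text
[  91. -163.  177.]
tape 0
marker 0
spanner 0
the job is handed in; nothing more can be done
```

I opened the shutter by its knob, pressed the piece flat against the fence and pushed it through the port into the chute. I then pushed the shutter shut, let go and handed the job in at about 24 s of the 72 s allowed.

**Shutter:** It reached a firm stop at both ends, with the two stops 70 mm apart. In the last top picture the knob is at y = -163 mm, against -165 mm when fully shut. The difference is within the camera calibration, and the port shows solid yellow with no gap.

**Piece:** It rests in the chute leaning on the ramp, lower end on the floor. Its underside centre is at about x 160 mm and 57 mm above the bench. That height comes from one camera and assumes the piece lies at about 45°; the edges I measured fit that only roughly (78 mm where 71 mm was expected). It lay in the same place in the pictures from after the drop to the end.

**Bystanders:** The tape measure, marker and spanner show no pixel change in the top view, start to finish. The robot touches nothing.

**Contacts on the way:** The tool touched the guard's near leg once while I was positioning it, reading about 20 N. At the end of the push there was a reading of up to 11 N, which was probably the hand against the same leg. I backed off both times, and both stayed below the 40 N limit.

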